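# Close and lock the casting mould in its bayonet clamp

## Task

Close the two-part plaster mould in its bench clamp and lock it, pushing the handle with the fingertips without gripping it: push the upright handle along the barrel's slot until the rod is fully forward and the two mould halves are shut together against the stop, then swing the handle over to the side and down, fully into the side leg of the slot, so that the clamp stays locked when you let go. Lift nothing, and leave the jar and the tools lying round the clamp where they are.

Things in the scene. Friction and masses are not known exactly. Their poses are not given: they have to be found in the camera images.
- clamp: fixed casting clamp: wooden board 340 x 130 x 18 mm on the table, a dark slotted barrel at one end, a steel stop plate (66 mm tall, face at x = 130 mm) at the other. Origin: centre of the board's underside, at table height; x along the clamp from barrel to stop (the way the handle is pushed), y to the left of that, z up. Wooden runners 14 mm tall, inner faces at y = +-47 mm, guide the mould from x = 10 to 130 mm.
- slot_corner (a point): point on top of the barrel where the 12 mm wide slot turns: the handle's pin stands here when the rod is fully forward and the handle upright. The barrel, 40 mm in diameter (46 at its end rings), lies along the clamp's x from x = -152 to -45 mm, axis at y = 0, 53 mm above the table. The slot's long leg runs 55 mm along its top up to here, then the short leg goes round it to the clamp's right (-y), 70 degrees down.
- clamp_rod (a joint): how far the rod has been pushed forward along the clamp's x: 0 to 0.055 m (pin at the end wall of the slot). It runs stiffly (about 9 N) and stays where it is left; pushing the mould and its spring it takes about 12 to 18 N in all near the end. In the short leg it has 3 mm of play.
- clamp_handle (a joint): how far the handle has been swung about the barrel's axis: 0 upright, growing as it swings to the clamp's right (-y) and down; 1.22 rad is the end of the short leg. The slot lets it swing only when the rod is within 3 mm of fully forward. It turns with light friction (about 1 N at the knob) and stays where it is left.
- knob (a point): centre of the black ball knob, 23 mm in diameter, on the end of the handle, a round steel pin 9 mm in diameter that sticks out of the slot. It is 72 mm from the barrel's axis (125 mm above the table when upright), at clamp x = -125 mm + the rod's value. Its axes turn with the handle, z outwards along the pin.
- clamp_pad: round rubber-faced pad, 41 mm in diameter, on the rod's forward end, sprung (gives up to 8 mm, 3 N rising to 7 N when the clamp is home). Origin at the centre of its face, 53 mm above the table, at clamp x = -9 mm + the rod's value while it is free. It pushes on the back of the front mould half.
- mould_front: loose plaster mould half nearer to the barrel, 44 mm along the clamp x 90 mm wide x 80 mm tall, standing on the board between the runners, half of the pouring hole in its top edge. Origin: centre of its underside, axes as the clamp's. It starts 10 to 25 mm short of the other half.
- mould_back: the other loose half, same size, with four small round keys on its face, standing between the runners at the stop plate. Origin at the centre of its underside, axes as the clamp's. With the mould shut against the stop its origin is at clamp x = 108 mm, and that of the front half at 64 mm.
- slip_jar: white jar with a blue screw lid, 66 mm in diameter, 88 mm tall, standing on the table beside the clamp; not to be moved. Origin at the centre of its underside.
- loop_tool: wooden-handled loop tool, 192 mm long along its y, 14 mm high, lying on the table beside the clamp; not to be moved. Origin under its middle.
- wood_rib: flat wooden rib 54 x 100 x 9 mm, lying on the table beside the clamp; not to be moved. Origin under its middle.
- rubber_kidney: red rubber kidney 29 x 96 x 8 mm, lying on the table beside the clamp; not to be moved. Origin under its middle.

How it is judged:
On the way, in this order (a step that is already met when the one before it is completed fails the run):
1. the rod is pushed fully forward and the mould is shut (value of joint clamp_rod above 0.0515 m and x of mould_front in the frame of mould_back above -0.0465 m), for 0.1 s.
2. the handle is swung over into the side leg of the slot (value of joint clamp_handle above 1 rad), for 0.2 s.
At the end, for the whole second after the job is handed in: The handle is swung at least 1.0 rad over into the short leg (the end is at 1.22), the rod is at least 50.5 mm forward and held there by the slot, its pad bears on the front half with more than 1 N, the halves are shut to within 2.5 mm of each other and of the stop, and all is at rest and released (value of joint clamp_handle above 1 rad and value of joint clamp_rod above 0.0505 m and contact force between clamp_pad and mould_front above 1 N and x of mould_front in the frame of mould_back above -0.0465 m and x of mould_back in the frame of clamp above 0.1055 m and linear speed of mould_front below 0.02 m/s and velocity of joint clamp_handle below 0.1 rad/s); the robot touches nothing.
It fails at once if a mould half is lifted or tipped (height (world z) of any of mould_front, mould_back above 0.028 m or angle between any of mould_front, mould_back's own z axis and vertical above 0.2 rad).
It fails at once if the jar or a tool beside the clamp is moved or lifted (distance of any of slip_jar, loop_tool, wood_rib, rubber_kidney from where it was at the start of the episode above 0.02 m).
It fails at once if the handle is gripped between the fingers (it stands midway between the pads, under load) (x of the grasp point in the frame of knob between -0.005 and 0.005 m and y of the grasp point in the frame of knob between -0.005 and 0.005 m and z of the grasp point in the frame of knob between -0.06 and 0.014 m and contact force between the fingers and anything else above 5 N).
It also fails if it takes over 58 s, if anything falls off the work surface, if the arm or the gripper's body presses on something with over 40 N, if the wrist force passes 120 N, or if a joint passes its speed limit or range.

## Robot

A 7-joint arm with a two-finger parallel gripper is mounted at the origin on a cart in front of the work surface, level with it; the furniture and walls round the work are solid. World frame = base frame: x ahead of the robot, y to its left, z up, the work surface at z = 0. Lengths are in m, angles in rad, forces in N, time in s.
With the tool pointing down it reaches from about 0.4 to 0.85 m from the base axis. Payload 10.4 kg.
Tool frame: the origin (TCP) lies at the very end of the fingers, on their centre line; the grasp point (between the pads) lies 19 mm behind it; z points along the fingers, y is the line along which they close (so a half turn about z gives the same grasp; the last joint's range is limited). The gripper opens to 87 mm and grips with 3 to 60 N. Pads are 19 mm wide; open, the fingers measure 117 mm over their backs; the gripper's body (75 mm by 190 mm) begins 51 mm behind the grasp point.
Start: joints at [1.188, 0.332, -0.065, 1.46, 0.022, 1.35, -0.088], TCP at [0.22, -0.585, 0.223] pointing down, gripper open.
Joint ranges: [-2.6, 2.6], [-0.5, 2.12], [-1.47, 1.34], [0.16, 2.42], [-1.27, 4.41], [0.06, 2.06], [-2.6, 2.6]. Speed limits (rad/s): [2.22, 2.22, 2.79, 2.79, 3.14, 3.14, 3.14].

## Interface

Orientations are given as a unit quaternion [x, y, z, w].
In Python, from bench import * gives the robot as it stands.
- The arm moves only by the tool step_arm, never from a script. Its arguments are lists of equal length, an entry for each row: "delta_pos": the shift along the world's x, y, z in units of 25 mm (1.0 is 25 mm), a list of three; "turn": the turn about the world's z in units of 0.12 rad (1.0 is 0.12 rad). In form: {"delta_pos": [[tx, ty, tz], ...], "turn": [turn, ...]}. A call has 1 to 12 rows; each row shifts and turns the commanded pose from where the row before left it; what a row does not reach is not made up. A row lasts 1/10 s, in which the tool goes at most 50 mm and 8.59 degrees, less where a joint would pass 70% of its speed; a pose out of reach is approached as far as the arm can. A call with a number of a shift or a turn outside -1 to 1 is refused whole. A call with a gripper value outside its range is refused whole. "grip" is the closure, from 0 (fully open) to 1 (shut), set as the call begins (left out, the last holds). The fingers move at their own pace and stop on an object; "newtons" is the grip in N (left out, the last holds). Time passes only in rows, so rows that do not move let the fingers close. It gives the time, the measured TCP pose, the force, the opening and the grip force at its end, in the units of the state.
- read_state(): the state, without advancing time (a new reading comes with each control period).
- camera(name): name is "scene" or "top"; returns a dict with "image" (400x640x3 uint8, red, green, blue), "z_map" (400x640 float32, m along the optical axis (not along the pixel's ray), 0 where there is no reading), "mtx" (3x3 intrinsics, pixels), "view" (4x4, takes a point from world to camera coordinates). Camera axes: x right, y up, looking along -z (the intrinsics and any distortion apply to the point x, -y, -z); pixel columns grow to the right and rows downward; lengths in m; the calibration is good to about 2 mm. A picture is of the moment at which its call begins.
- close_job(): hands the job in; it is judged then, once.
The state is a dict: "time": time; "joint_positions": joint angles; "joint_vel": joint speeds; "joint_torque": joint torques, N m; "ee_pos": TCP position; "eef_rot": TCP orientation; "ft_force": force on the tool from outside, world axes, zero at the start; "torque": the same for the moment, N m; "width": finger opening in m; "grip_force": force on a finger pad.
Only numpy, scipy, OpenCV 4.12 (cv2) and the standard library are available. Lean on these libraries where they do the work, as an engineer would, in place of code of your own. Each camera call takes 0.05 s, during which the arm holds its last target. There are 200 camera calls.

## Working session

There is one attempt and no reset: what is moved stays moved. The work goes in short steps, Python scripts to look and compute and a tool call to move; the robot and the scene stay as the last step left them, time stands still between calls to the robot, and variables do not carry over. Pictures are saved under pics/ and viewed, at most 10 in all, crops included, and the job is handed in when it is done.

Besides the shell and the picture viewer there is one more tool, called as name([rows], argument=value, ...), one row to a line, values as JSON. step_arm: Moves the arm, as the interface text tells. Shifts and turns lie within -1 to 1; 1 stands for 25 mm of shift or 0.12 rad of turn. Its arguments: {"type":"object","properties":{"delta_pos":{"type":"array"},"turn":{"type":"array"},"grip":{"type":"number"},"newtons":{"type":"number"}},"required":["delta_pos","turn"]}

```bash
mkdir -p pics
cat > h.py <<'E'
from bench import *
import numpy as np, cv2
def pts(c):
    K=np.array(c["mtx"]);V=np.array(c["view"]);z=c["z_map"]
    v,u=np.mgrid[0:z.shape[0],0:z.shape[1]]
    P=np.stack([(u-K[0,2])/K[0,0]*z,-(v-K[1,2])/K[1,1]*z,-z],-1)
    W=(P-V[:3,3])@V[:3,:3]
    W[z<=0]=np.nan
    return W
E
python3 - <<'E'
from h import *
for n in("scene","top"):
    c=camera(n);cv2.imwrite(f"pics/{n}0.png",c["image"][:,:,::-1]);np.savez(f"{n}0.npz",**c)
    print(n,np.linalg.inv(c["view"])[:3].round(3).tolist(),np.array(c["mtx"]).round(1).tolist())
s=read_state();print(s)
E
```

```text
scene [[0.786, 0.489, -0.379, 0.252], [-0.619, 0.604, -0.503, -0.517], [-0.017, 0.63, 0.777, 0.749]] [[378.5, 0.0, 320.9], [0.0, 378.5, 195.3], [0.0, 0.0, 1.0]]
top [[0.029, 0.985, -0.169, 0.411], [-0.999, 0.035, 0.029, -0.084], [0.034, 0.168, 0.985, 0.925]] [[428.3, 0.0, 325.4], [0.0, 428.3, 199.8], [0.0, 0.0, 1.0]]
{'time': 0.1, 'joint_positions': array([ 1.18839798,  0.33278864, -0.06471237,  1.46088475,  0.02158996,
        1.34989954, -0.08850826]), 'joint_vel': array([-9.95336979e-05, -1.03889299e-03, -6.43510185e-04, -1.72034287e-03,
        3.49670949e-04, -1.58032656e-03, -4.43258676e-04]), 'joint_torque': array([ 1.91806714e-03, -6.24543357e+01,  2.47394125e-02, -3.90720606e+01,
       -6.15151925e-02,  3.66577122e-02,  3.28258227e-05]), 'ee_pos': array([ 0.21993281, -0.58464079,  0.22183295]), 'eef_rot': array([ 9.83859655e-01,  1.78940679e-01, -1.37469560e-04, -6.27743528e-04]), 'ft_force': array([ 0.17434467, -0.35664604, -0.02572554]), 'torque': array([-0.06943222,  0.0230383 ,  0.00797975]), 'grip_force': 0.0, 'width': 0.08666078017878309}
```

View pics/scene0.png

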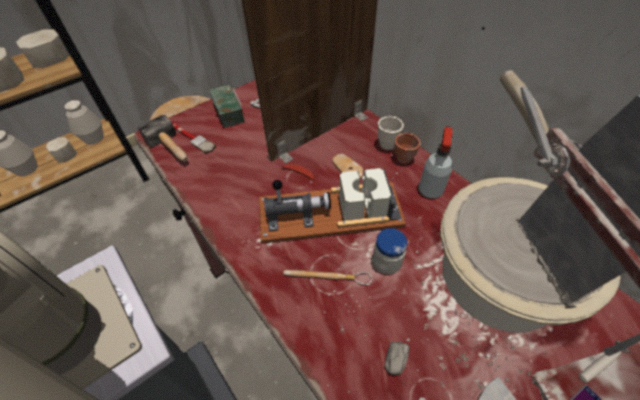

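View pics/top0.png

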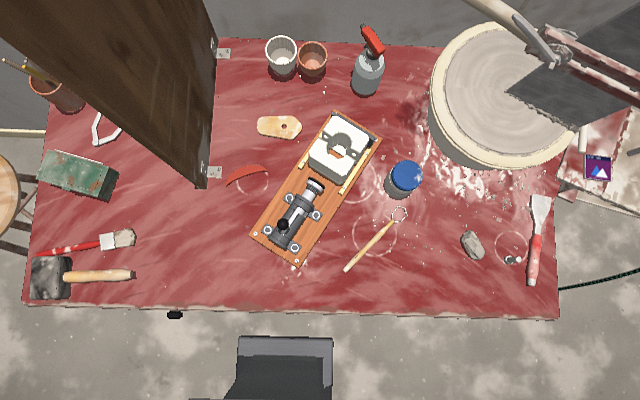

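The scene view shows the clamp with its knob at about (277,185). The top view shows the knob at about (283,225), the board running from (272,250) up to (358,122), the jar at (405,177) and a tall panel to the left at u≈205–220.

Run:
```python
from h import *
c=dict(np.load("top0.npz"));W=pts(c);im=c["image"].astype(int)
hsv=cv2.cvtColor(c["image"],cv2.COLOR_RGB2HSV)
# board rect: depth height 10..26mm in region
v,u=np.mgrid[0:400,0:640]
reg=(u>240)&(u<390)&(v>100)&(v<275)
m=reg&(abs(W[...,2]-.018)<.006)
n,l,st,_=cv2.connectedComponentsWithStats(m.astype(np.uint8))
k=1+np.argmax(st[1:,4]);p=W[l==k][:,:2].astype(np.float32)
hi=reg&(W[...,2]>.012)&(W[...,2]<.15);n,l,st,_=cv2.connectedComponentsWithStats(hi.astype(np.uint8));print(st[1:][st[1:,4]>50])
r=cv2.minAreaRect(p);print("board",r,np.median(W[...,2][m]))
box=cv2.boxPoints(r);print(box)
# mould top
m2=reg&(abs(W[...,2]-.098)<.006);q=W[m2];print("mould",cv2.minAreaRect(q[:,:2].astype(np.float32)),len(q),q[:,2].mean())
# knob
m3=reg&(W[...,2]>.112)&(W[...,2]<.16)&(v>190);q=W[m3];print("knob",len(q),q.mean(0),q.max(0),np.c_[u[m3],v[m3]].mean(0))
for n_ in("scene0","top0"):
    c=dict(np.load(n_+".npz"));Wn=pts(c);
    t=(Wn[...,2]>.03)&(Wn[...,2]<1.0)&(Wn[...,0]>.2)&(Wn[...,0]<.75)&(Wn[...,1]>-.45)&(Wn[...,1]<.4)
    g=cv2.connectedComponentsWithStats(t.astype(np.uint8))
    for k in range(1,g[0]):
        if g[2][k,4]>60:
            q=Wn[g[1]==k];print(n_,g[2][k].tolist(),q.min(0).round(3),q.max(0).round(3))
```

```text
[[ 248  108  135  160 9211]
 [ 385  171    5   21   68]
 [ 345  230   39   39  146]]
board ((0.5993428230285645, -0.09058903157711029), (0.1304931640625, 0.34009164571762085), 58.74496078491211) 0.01784250103244956
[[ 0.4201233  -0.05813812]
 [ 0.71085614 -0.23459414]
 [ 0.7785623  -0.12303994]
 [ 0.4878295   0.05341607]]
mould ((0.6666164994239807, -0.1313578188419342), (0.0902319848537445, 0.10348710417747498), 58.75593185424805) 1578 0.09757746722838574
knob 119 [ 0.50001598 -0.02890155  0.13261555] [ 0.51125834 -0.01836619  0.13828482] [282.54621849 223.5210084 ]
scene0 [241, 0, 77, 152, 8762] [0.587 0.147 0.03 ] [0.75  0.172 0.429]
scene0 [516, 86, 95, 150, 3176] [ 0.705 -0.45   0.201] [ 0.75  -0.333  0.452]
scene0 [216, 96, 27, 24, 420] [0.55  0.338 0.03 ] [0.633 0.4   0.057]
scene0 [160, 135, 26, 25, 221] [0.379 0.279 0.03 ] [0.407 0.399 0.039]
scene0 [331, 169, 64, 57, 2455] [ 0.579 -0.207  0.03 ] [ 0.741 -0.051  0.102]
scene0 [264, 180, 67, 38, 1224] [ 0.457 -0.107  0.03 ] [ 0.604 -0.004  0.138]
scene0 [440, 194, 84, 114, 5124] [ 0.615 -0.45   0.03 ] [ 0.75  -0.304  0.176]
scene0 [373, 229, 34, 41, 1089] [ 0.58  -0.306  0.03 ] [ 0.645 -0.242  0.092]
scene0 [33, 374, 65, 26, 951] [ 0.2   -0.449  0.601] [ 0.207 -0.433  0.629]
top0 [0, 0, 208, 184, 19610] [0.589 0.148 0.03 ] [0.75  0.172 0.629]
top0 [504, 13, 113, 87, 2782] [ 0.706 -0.45   0.201] [ 0.75  -0.332  0.454]
top0 [428, 95, 86, 75, 5360] [ 0.615 -0.45   0.03 ] [ 0.75  -0.301  0.176]
top0 [298, 111, 77, 83, 2750] [ 0.581 -0.206  0.03 ] [ 0.743 -0.049  0.104]
top0 [75, 156, 38, 42, 1066] [0.552 0.339 0.03 ] [0.635 0.4   0.058]
top0 [387, 160, 36, 36, 978] [ 0.58  -0.303  0.03 ] [ 0.644 -0.239  0.094]
top0 [267, 177, 58, 72, 1392] [ 0.459 -0.106  0.034] [0.606 0.006 0.138]
top0 [69, 269, 62, 13, 614] [0.381 0.281 0.03 ] [0.408 0.4   0.04 ]
```

step_arm([
  [0.4,0.97,0],
  [0.4,0.97,0],
  [0.4,0.97,0],
  [0.4,0.97,0],
  [0.4,0.97,0],
  [0.4,0.97,0],
  [0.4,0.97,0],
  [0.4,0.97,0],
  [0.4,0.97,0],
  [0.4,0.97,0],
  [0.4,0.97,0],
  [0.4,0.97,0],
], turn=[0.775,0.775,0.775,0.775,0.775,0.775,0.775,0.775,0.775,0.775,0.775,0.775], grip=1, newtons=20)

```text
time: 1.3
ee_pos: [0.3402, -0.2928, 0.2223]
eef_rot: [0.739, 0.674, -0.0, -0.0]
ft_force: [0.2, -0.3, 0.9]
width: 0.0027
grip_force: 0.0
```

step_arm([
  [0.4,0.97,0],
  [0.4,0.97,0],
  [0.4,0.97,0],
  [0.4,0.97,0],
  [0.4,0.97,0],
  [0.4,0.97,0],
  [0.4,0.97,0],
  [0.4,0.97,0],
  [0.4,0.97,0],
  [0.4,0.97,0],
  [0.4,0.97,0],
  [0.4,0.97,0],
], turn=[0.775,0.775,0.775,0.775,0.775,0.775,0.775,0.775,0.775,0.775,0.775,0.775])

```text
time: 2.5
ee_pos: [0.4601, -0.002, 0.2224]
eef_rot: [0.27, 0.963, -0.0, -0.0]
ft_force: [0.3, -1.0, -1.3]
width: 0.0007
grip_force: 0.0
```

```bash
cat >> h.py <<'E'
O=np.array([.5993,-.0906,0]);ex=np.array([.855,-.519,0]);ey=np.array([.519,.855,0]);R=np.array([ex,ey,[0,0,1]])
def cl(p): return R@(np.asarray(p)-O)
E
python3 - <<'E'
from h import *
s=read_state();print(s["time"],s["ee_pos"],cl(s["ee_pos"]),s["joint_positions"],s["eef_rot"],s["width"])
E
```

```text
2.5 [ 0.46013969 -0.00199575  0.22239198] [-0.16496767  0.00353243  0.22239198] [ 0.62924382  0.0027632  -0.71390869  1.84247801  0.00187991  1.29733621
  0.93956421] [ 2.69650854e-01  9.62958147e-01 -5.45369576e-05 -1.44854233e-04] 0.0007112401606375228
```

step_arm([
  [-0.07,-0.12,-0.8],
  [0,0,-0.8],
  [0,0,-0.8],
  [0,0,-0.8],
  [0,0,-0.8],
  [0,0,-0.7],
  [0,0,0],
  [0.34,-0.21,0],
  [0.34,-0.21,0],
  [0,0,0],
], turn=[0,0,0,0,0,0,0,0,0,0])

```text
time: 3.5
ee_pos: [0.4772, -0.0176, 0.106]
eef_rot: [0.272, 0.962, 0.0, 0.001]
ft_force: [-0.4, -0.3, 0.2]
width: 0.0001
grip_force: 0.0
```

Run:
```python
from h import *
s=read_state();print(s["time"],cl(s["ee_pos"]),R@s["ft_force"])
c=camera("scene");cv2.imwrite("pics/a.png",cv2.resize(c["image"][140:280,200:440,::-1],None,fx=3,fy=3))
```

```text
3.5 [-0.14230431 -0.0009591   0.10599225] [-0.19357152 -0.45342987  0.23668831]
```

View pics/a.png

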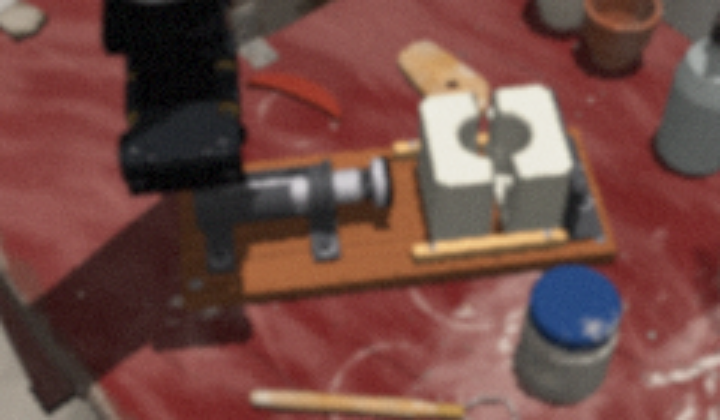

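The view shows the gripper behind the knob, at about (190,170) in the crop, with the mould gap still open. I'll push along the clamp's x.

step_arm([
  [0.171,-0.104,0],
  [0.171,-0.104,0],
  [0.171,-0.104,0],
  [0.171,-0.104,0],
  [0.171,-0.104,0],
  [0.171,-0.104,0],
], turn=[0,0,0,0,0,0])

```text
time: 4.15
ee_pos: [0.4998, -0.0309, 0.1049]
eef_rot: [0.271, 0.963, 0.0, -0.002]
ft_force: [-8.2, 4.1, 5.5]
width: 0.0009
grip_force: 4.6
```

```bash
cat > s.py <<'E'
from h import *
s=read_state();print(s["time"],cl(s["ee_pos"]).round(4),(R@s["ft_force"]).round(1),s["torque"].round(2))
E
python3 s.py
```

```text
4.15 [-0.1161 -0.0006  0.1049] [-9.1 -0.8  5.5] [1.1  1.54 0.02]
```

step_arm([
  [0.171,-0.104,0],
  [0.171,-0.104,0],
  [0.171,-0.104,0],
  [0.171,-0.104,0],
  [0.137,-0.083,0],
  [0,0,0],
], turn=[0,0,0,0,0,0])

```text
time: 4.75
ee_pos: [0.5202, -0.0431, 0.1048]
eef_rot: [0.271, 0.963, 0.0, -0.002]
ft_force: [-8.6, 4.5, 5.7]
width: 0.0006
grip_force: 4.7
```

```bash
python3 s.py
```

```text
4.75 [-0.0923 -0.0004  0.1048] [-9.7 -0.6  5.7] [1.14 1.63 0.1 ]
```

step_arm([
  [0.1,-0.061,0],
  [0.1,-0.061,0],
  [0.1,-0.061,0],
  [0,0,0],
], turn=[0,0,0,0])

```text
time: 5.15
ee_pos: [0.5241, -0.0434, 0.1044]
eef_rot: [0.269, 0.963, 0.001, -0.006]
ft_force: [-28.5, 18.2, 19.4]
width: 0.0004
grip_force: 17.5
```

```bash
python3 s.py;python3 - <<'E'
from h import *
c=camera("scene");cv2.imwrite("pics/b.png",cv2.resize(c["image"][140:280,200:440,::-1],None,fx=3,fy=3))
E
```

```text
5.15 [-0.0888  0.0013  0.1044] [-33.8   0.8  19.4] [3.94 5.69 0.16]
```

View pics/b.png

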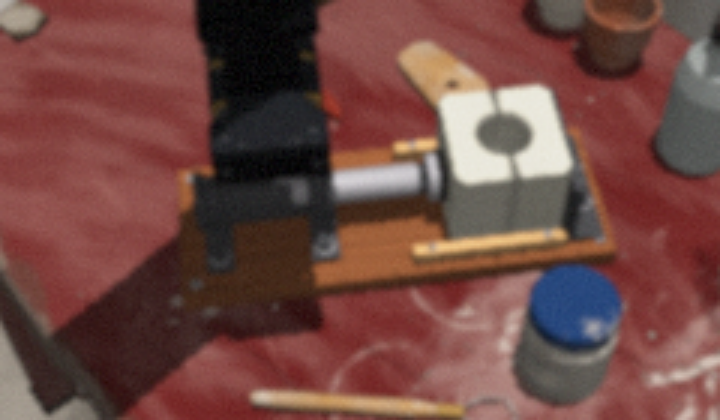

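The halves are shut in the view, with the seam at about (500,140), and the rod met its end wall at 34 N. Now I'll go round to the +y side of the knob.

step_arm([
  [-0.342,0.208,0],
  [-0.342,0.208,0],
  [0.415,0.684,0],
  [0.415,0.684,0],
  [0,0,0],
  [0.479,-0.29,0],
  [0.479,-0.29,0],
  [0,0,0],
], turn=[0,0,0,0,0,0,0,0])

```text
time: 6.0
ee_pos: [0.5573, -0.0211, 0.105]
eef_rot: [0.273, 0.962, -0.0, 0.0]
ft_force: [0.6, 0.7, -0.7]
width: 0.0008
grip_force: 0.0
```

```bash
python3 s.py;python3 - <<'E'
from h import *
c=camera("scene");W=pts(c)
P=np.stack([cl(p) for p in W.reshape(-1,3)]).reshape(W.shape)
im=c["image"].max(-1)
m=(P[...,2]>.112)&(P[...,2]<.14)&(abs(P[...,0]+.07)<.03)&(P[...,1]<.02)&(P[...,1]>-.06)
print(m.sum(),P[m].mean(0),P[m].min(0),P[m].max(0))
E
```

```text
6.0 [-0.072   0.0377  0.105 ] [ 0.1  0.9 -0.7] [ 0.05 -0.2   0.06]
20 [-0.07062947 -0.00641809  0.12205077] [-0.07688106 -0.0086109   0.11285536] [-0.06371081 -0.00054474  0.12792272]
```

step_arm([
  [-0.119,-0.197,-0.02],
  [-0.119,-0.197,-0.02],
  [-0.119,-0.197,-0.02],
  [-0.119,-0.197,-0.02],
  [-0.119,-0.197,-0.02],
  [-0.119,-0.197,-0.02],
  [-0.119,-0.197,-0.02],
  [-0.119,-0.197,-0.02],
], turn=[0,0,0,0,0,0,0,0])

```text
time: 6.85
ee_pos: [0.5325, -0.0589, 0.101]
eef_rot: [0.271, 0.962, 0.0, -0.0]
ft_force: [-0.3, 1.4, -0.6]
width: 0.0005
grip_force: 0.4
```

```bash
python3 s.py
```

```text
6.85 [-0.0736 -0.0075  0.101 ] [-1.   1.1 -0.6] [ 0.26 -0.26  0.  ]
```

Light contact, so the handle is swinging. I'll carry on.

step_arm([
  [-0.119,-0.197,-0.02],
  [-0.119,-0.197,-0.02],
  [-0.119,-0.197,-0.02],
  [-0.119,-0.197,-0.02],
  [0,0,0],
], turn=[0,0,0,0,0])

```text
time: 7.35
ee_pos: [0.5204, -0.0792, 0.0989]
eef_rot: [0.272, 0.962, -0.0, -0.0]
ft_force: [1.0, 1.2, 0.1]
width: 0.0002
grip_force: 0.0
```

```bash
python3 s.py;python3 - <<'E'
from h import *
c=camera("scene");cv2.imwrite("pics/c.png",cv2.resize(c["image"][140:280,200:440,::-1],None,fx=3,fy=3))
E
```

```text
7.35 [-0.0734 -0.0312  0.0989] [0.2 1.6 0.1] [-0.01 -0.14 -0.04]
```

View pics/c.png

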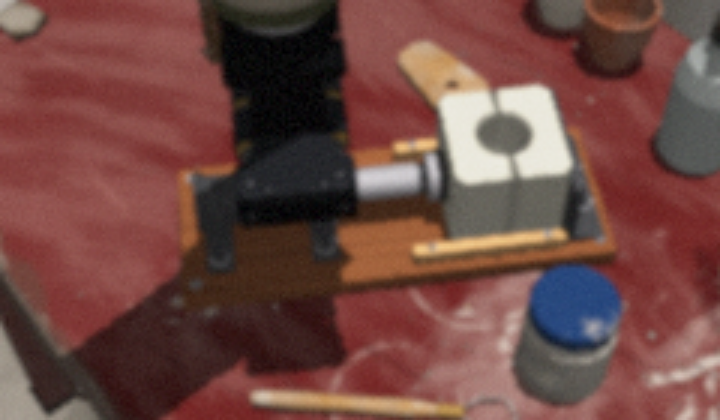

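The gripper hides the handle here and the mould stays shut. Next I'll press down on the pin.

step_arm([
  [-0.02,-0.034,-0.15],
  [-0.02,-0.034,-0.15],
  [-0.02,-0.034,-0.15],
  [-0.02,-0.034,-0.15],
  [-0.02,-0.034,-0.15],
  [-0.02,-0.034,-0.13],
  [0,0,0],
], turn=[0,0,0,0,0,0,0])

```text
time: 8.1
ee_pos: [0.5175, -0.0833, 0.0765]
eef_rot: [0.271, 0.962, 0.0, -0.0]
ft_force: [-0.5, -0.0, -0.4]
width: 0.0007
grip_force: 0.0
```

```bash
python3 s.py
```

```text
8.1 [-0.0737 -0.0362  0.0765] [-0.4 -0.3 -0.4] [ 0.08 -0.18  0.01]
```

step_arm([
  [0,0,0.8],
  [0,0,0.8],
  [0,0,0.8],
  [-0.6,0.4,0.8],
  [-0.8,0.5,0],
  [-0.8,0.5,0],
  [0,0,0],
], turn=[0,0,0,0,0,0,0])

```text
time: 8.8
ee_pos: [0.4613, -0.0469, 0.1573]
eef_rot: [0.271, 0.963, -0.001, -0.0]
ft_force: [1.4, -0.7, 0.3]
width: 0.0003
grip_force: 0.0
```

```bash
python3 s.py;python3 - <<'E'
from h import *
for n in("scene","top"):
    c=camera(n);W=pts(c)
    P=(W-O)@R.T
    m=(P[...,2]>.045)&(P[...,2]<.13)&(abs(P[...,0]+.07)<.014)&(P[...,1]<-.03)&(P[...,1]>-.1)
    q=P[m];print(n,m.sum(),q.mean(0),q.min(0),q.max(0))
    i=c["image"][140:280,200:440,::-1] if n=="scene" else c["image"][90:280,230:420,::-1]
    cv2.imwrite(f"pics/d{n}.png",cv2.resize(i,None,fx=3,fy=3))
E
```

```text
8.8 [-0.1407 -0.0342  0.1573] [1.5 0.1 0.3] [ 0.04 -0.2   0.01]
scene 110 [-0.07044915 -0.06517088  0.08480437] [-0.08045138 -0.07908901  0.06795753] [-0.06032068 -0.03073297  0.0946203 ]
top 46 [-0.06772623 -0.07115843  0.0887455 ] [-0.07721357 -0.07776914  0.08292007] [-0.05917908 -0.06263147  0.09367272]
```

View pics/dscene.png

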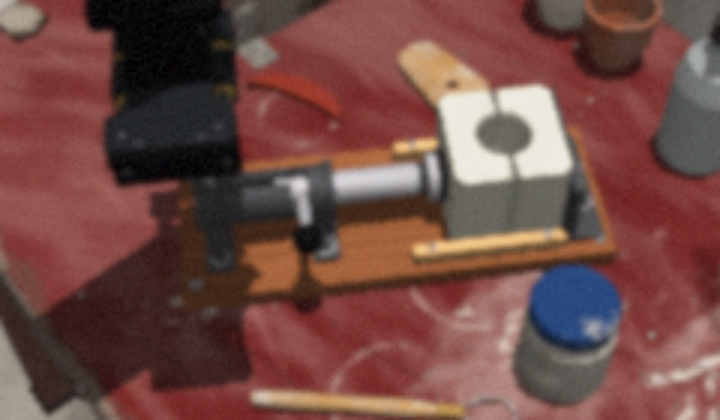

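The crop shows the knob at about (307,235), swung down to roughly 1.15–1.2 rad. The rod is fully forward, the mould is shut, and the jar and tools look undisturbed. The robot is clear.

```bash
python3 -c "
from bench import *
print(close_job())"
```

```text
the job is handed in; nothing more can be done
None
```

I closed the mould against the stop and swung the handle over to about 1.15–1.2 rad into the side leg. The gripper was clear, nothing looked disturbed, and the job is handed in; no verdict was returned.

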